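Hang the red parts caddy on the bench rail

ROBOT

A 6-joint arm with a two-finger parallel gripper is mounted at the origin on a cart in front of the work surface, level with it; the furniture and walls round the work are solid. World frame = base frame: x ahead of the robot, y to its left, z up, the work surface at z = 0. Lengths are in m, angles in rad, forces in N, time in s.
With the tool pointing down it reaches from about 0.4 to 0.825 m from the base axis. Payload 7 kg.
Tool frame: the origin (TCP) lies on the centre line of the jaws, within the pads' length; the fingertips stand arm.tip_reach ahead of it and the grasp point (between the pads) lies 5 mm behind it (arm.tip_reach is the distance from the TCP to the fingertips, in m); z points along the fingers, y is the line along which they close (so a half turn about z gives the same grasp; the last joint's range is limited). The gripper opens to 88 mm and grips with 3 to 60 N. Pads are 19 mm wide; open, the fingers measure 130 mm over their backs; the gripper's body (78 mm by 193 mm) begins 47 mm behind the grasp point.
Start: joints at [1.459, 0.359, 0.012, 0, -1.224, -0.288], TCP at [0.263, 0.622, 0.241] pointing down, gripper open.
Joint ranges: [-3.07, 3.07], [-1.43, 2.12], [-1.02, 1.25], [-3.03, 1.67], [-3.05, -0], [-3.03, 3.03]. Speed limits (rad/s): [2.39, 2.39, 3.01, 3.14, 3.14, 3.14].

INTERFACE

Orientations are given as [roll, pitch, yaw] about the fixed x, y, z axes, in that order (R = Rz(yaw) Ry(pitch) Rx(roll)).
In Python, from station import status, optics, order, arm gives the robot as it stands. The module is installed in compiled form; this text tells all that it offers.
- The arm moves only by the shell command python3 -m jog 'ROWS' [FORCE]. ROWS is JSON, a list of rows, each a list of 3 entries, a list of its own where there are three numbers: the gripper command: -1 is shut, 1 is fully open, values between are in proportion, then the shift along the tool's x, y, z in mm, then the turn about the tool's z in rad. A call has 1 to 20 rows; each row is the pose to reach, as a shift and turn from the pose commanded when the call began, along the tool's axes at that moment; what a row does not reach only later rows make up. A row lasts 1/8 s, in which the tool goes at most 62.5 mm and 10.7 degrees, less where a joint would pass 70% of its speed; a pose out of reach is approached as far as the arm can. A call with a gripper value outside its range is refused whole. The fingers move at their own pace and stop on an object; FORCE is the grip in N (left out, the last holds). Time passes only in rows, so rows that repeat a pose let the fingers close. It gives the time, the measured TCP pose, the force, the opening and the grip force at its end, in the units of the state.
- status.get_state(): the state, without advancing time (a new reading comes with each control period).
- optics.grab_frame(name): name is "side" or "top" or "wrist"; returns a dict with "color" (480x640x3 uint8, red, green, blue), "mtx" (3x3 intrinsics, pixels), "cam_to_world" (4x4, takes a point from camera to world coordinates). Camera axes: x right, y down, z forward; pixel columns grow to the right and rows downward; lengths in m; the calibration is good to about 2 mm. A picture is of the moment at which its call begins. There is no depth.
- order.job_done(): hands the job in; it is judged then, once.
The state is a dict: "t": time; "q": joint angles; "qd": joint speeds; "joint_efforts": joint torques, N m; "eef_pos": TCP position; "ee_rot": TCP orientation; "force": force on the tool from outside, world axes, zero at the start; "moment": the same for the moment, N m; "width": finger opening in m; "gripper_force": force on a finger pad.
Only numpy, scipy, OpenCV 4.12 (cv2) and the standard library are available. Lean on these libraries where they do the work, as an engineer would, in place of code of your own. Each camera call takes 0.05 s, during which the arm holds its last target. There are 200 camera calls.

TASK

Pick up the red bolt caddy by its black carrying bar and hang it by its hook over the top rail of the little bench rack, on the side of the rail nearest you and between the two posts, so that it hangs there by itself after you let go. Set it down on the rail before you release it, so that it does not drop, and leave the blue caddy where it stands.

Things in the scene. Friction and masses are not known exactly. Their poses are not given: they have to be found in the camera images.
- red_caddy_grip (a point): Centre of the red caddy's black carrying bar, 118 mm above its underside. Bar 80 mm long along x, 16 mm wide (y), 18 mm high; free space below it down to the bin. x points from the caddy's front to its back, where the hook is; z up. From this point: hook's back plate has its rear face at x +40 mm, hook's lip inner face +74, outer +79 mm; bridge underside z -18 mm, lip's lower edge -44 mm.
- red_caddy: Red caddy, loose, upright, about 0.3 kg; origin at the centre of its underside, axes as its grip point. Open bin 80 (x) x 90 (y) x 55 mm with steel bolts, bar above, hook 50 mm wide (y) behind. The rail enters the hook's 34 mm gap from below and the level bridge rests on it. The weight lies in front of the rail, so once free it swings back up to 16 degrees until its back meets the rack's lower tube.
- blue_caddy_grip (a point): Centre of the carrying bar of the blue caddy, 118 mm above its underside; a loose caddy of the same shape and size as the red one, to be left alone.
- rail_mid (a point): Middle of the rack's top rail, on its axis, 160 mm above the bench. Fixed rack: plywood board 100 x 340 x 15 mm; 12 mm steel tube bent into two posts 290 mm apart and the level rail between; nothing above the rail. A second 12 mm tube lies level straight below it, axis 82 mm above the bench. y runs along the rail, z up, x level across it, away from the robot.

How it is judged:
At the end, for the whole second after the job is handed in: The red caddy hangs at rest by its hook on the top rail, on the robot's side of it: the centre of its bar is 30 to 85 mm in front of the rail's axis, between 12 mm lower and 36 mm higher than it, and within 100 mm of the rail's middle along it; the caddy leans less than 24 degrees (x of red_caddy_grip in the frame of rail_mid between -0.085 and -0.03 m and y of red_caddy_grip in the frame of rail_mid between -0.1 and 0.1 m and z of red_caddy_grip in the frame of rail_mid between -0.012 and 0.036 m and angle between red_caddy_grip's own z axis and vertical below 0.42 rad and linear speed of red_caddy below 0.03 m/s and angular speed of red_caddy below 0.3 rad/s); the robot touches nothing.
It fails at once if the red caddy drops: it moves faster than 0.5 m/s while the fingers do not touch it (linear speed of red_caddy above 0.5 m/s and contact force between the fingers and red_caddy below 0.05 N).
It fails at once if the blue caddy is moved by more than 30 mm (distance of blue_caddy_grip from where it was at the start of the episode above 0.03 m).
It also fails if it takes over 38 s, if anything falls off the work surface, if the arm or the gripper's body presses on something with over 40 N, if the wrist force passes 120 N, or if a joint passes its speed limit or range.

## Working session

There is one attempt and no reset: what is moved stays moved. The work goes in short steps, Python scripts to look and compute and a shell command to move; the robot and the scene stay as the last step left them, time stands still between calls to the robot, and variables do not carry over. Pictures are saved under pics/ and viewed, at most 10 in all, crops included, and the job is handed in when it is done.

```bash
mkdir -p pics; python3 - <<'E'
from station import status, optics, arm
import cv2,numpy as np
s=status.get_state(); print(s['t'],s['eef_pos'],s['ee_rot'],s['width'],arm.tip_reach)
for n in ("top","side"):
    f=optics.grab_frame(n); cv2.imwrite(f'pics/{n}0.png',f['color'][...,::-1]); np.savez(f'{n}0.npz',**f)
    print(n,f['mtx'].round(1).tolist(),f['cam_to_world'].round(3).tolist())
E
```

```text
0.0 [0.26257397 0.62132661 0.23958861] [ 3.13987932e+00 -1.72493183e-04 -3.99906455e-01] 0.08719615589112649 0.014
top [[510.4, 0.0, 310.5], [0.0, 510.4, 239.3], [0.0, 0.0, 1.0]] [[0.027, -0.974, 0.225, 0.377], [-1.0, -0.025, 0.011, 0.177], [-0.005, -0.225, -0.974, 0.997], [0.0, 0.0, 0.0, 1.0]]
side [[535.7, 0.0, 327.1], [0.0, 535.7, 244.7], [0.0, 0.0, 1.0]] [[-0.732, -0.515, 0.446, 0.196], [-0.681, 0.552, -0.481, 0.576], [0.002, -0.656, -0.755, 0.763], [0.0, 0.0, 0.0, 1.0]]
```

View pics/top0.png

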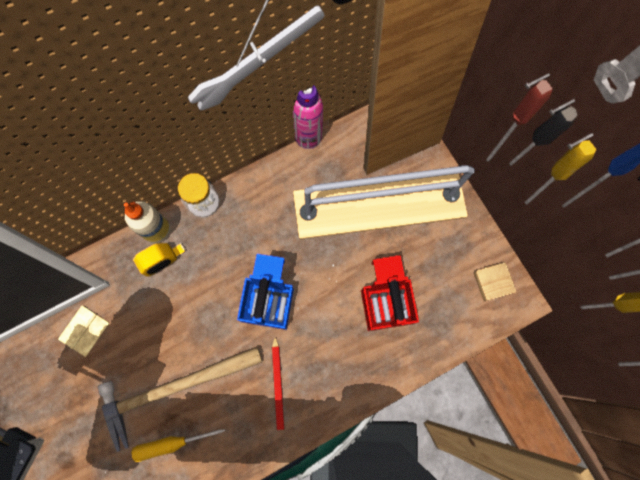

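View pics/side0.png

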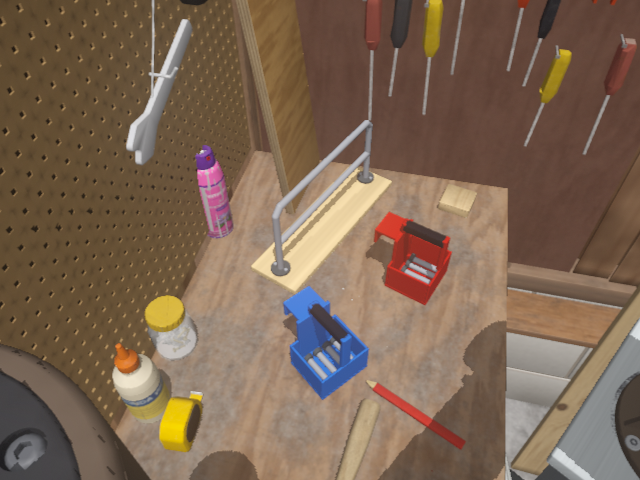

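The top view shows the red caddy with its bar at about (397,300) and its hook at (390,268). The blue caddy is at (267,295), and the rail runs from (307,188) to (470,172). In the side view the red bar is at (424,233) and the rail runs from (278,212) to (370,125).

```bash
cat > h.py <<'E'
import numpy as np,cv2
def ray(f,p):
    T=f['cam_to_world']; d=T[:3,:3]@np.linalg.inv(f['mtx'])@[p[0],p[1],1.]; return T[:3,3],d/np.linalg.norm(d)
def plane(f,p,z):
    o,d=ray(f,p); return o+d*(z-o[2])/d[2]
def tri(f,p,g,q):
    o,d=ray(f,p);e,k=ray(g,q); s=np.linalg.lstsq(np.c_[d,-k],e-o,rcond=None)[0]
    a,b=o+d*s[0],e+k*s[1]; return (a+b)/2,np.linalg.norm(a-b)
def proj(f,P):
    c=np.linalg.inv(f['cam_to_world'])@np.r_[P,1]; u=f['mtx']@(c[:3]/c[2]); return u[:2]
E
python3 - <<'E'
from h import *
t=np.load('top0.npz');s=np.load('side0.npz')
def dark(f,roi):
    x0,y0,x1,y1=roi; c=f['color'][y0:y1,x0:x1].max(2)
    n,l,st,ce=cv2.connectedComponentsWithStats((c<60).astype(np.uint8))
    i=1+np.argmax(st[1:,4]); ys,xs=np.where(l==i)
    r=cv2.minAreaRect(np.c_[xs+x0,ys+y0].astype(np.float32)); print(st[i,4],ce[i]+[x0,y0],r); return ce[i]+[x0,y0],r
a,_=dark(t,(375,270,420,330)); b,_=dark(s,(395,215,455,250))
print('bar',tri(t,a,s,b), plane(t,a,.125))
a,_=dark(t,(245,265,290,325)); b,_=dark(s,(300,295,355,345)); print('blue',tri(t,a,s,b))
for p,q in(((311,187),(278,212)),((466,171),(368,128))): print(tri(t,p,s,q))
R=np.hstack([cv2.resize(t['color'][y:y+h,x:x+w],(400,300),interpolation=2) for x,y,w,h in((350,245,100,75),)]+[cv2.resize(s['color'][205:280,370:470],(400,300),interpolation=2)])
Q=np.hstack([cv2.resize(t['color'][120:270,290:490],(400,300),interpolation=2),cv2.resize(s['color'][110:290,240:480],(400,300),interpolation=2)])
cv2.imwrite('pics/z.png',np.vstack([R,Q])[...,::-1])
E
```

```text
354 [396.1920904  299.33333333] ((396.9230651855469, 299.61541748046875), (38.046531677246094, 11.374736785888672), 78.69007110595703)Traceback (most recent call last):
  File "<stdin>", line 8, in <module>
  File "<stdin>", line 6, in dark
    return _wrapfunc(a, 'argmax', axis=axis, out=out, **kwds)
    return bound(*args, **kwds)
ValueError: attempt to get argmax of an empty sequence
```

```bash
cat > m.py <<'E'
from h import *
t=np.load('top0.npz');s=np.load('side0.npz')
print(s['color'][225:242:4,424])
def dark(f,roi):
    x0,y0,x1,y1=roi; c=f['color'][y0:y1,x0:x1].max(2)
    n,l,st,ce=cv2.connectedComponentsWithStats((c<80).astype(np.uint8))
    if n<2: print('none',c.min()); return (x0+x1)/2,(y0+y1)/2
    i=1+np.argmax(st[1:,4]); ys,xs=np.where(l==i)
    r=cv2.minAreaRect(np.c_[xs+x0,ys+y0].astype(np.float32)); print(st[i,4],ce[i]+[x0,y0],r); return ce[i]+[x0,y0]
a=dark(t,(375,270,420,330)); b=dark(s,(395,215,455,250))
print('bar',tri(t,a,s,b), plane(t,a,.125))
a=dark(t,(245,265,290,325)); b=dark(s,(300,295,355,345)); print('blue',tri(t,a,s,b))
for p,q in(((311,187),(278,212)),((466,171),(368,128))): print(tri(t,p,s,q))
R=np.hstack([cv2.resize(t['color'][y:y+h,x:x+w],(400,300),interpolation=2) for x,y,w,h in((350,245,100,75),)]+[cv2.resize(s['color'][205:280,370:470],(400,300),interpolation=2)])
Q=np.hstack([cv2.resize(t['color'][120:270,290:490],(400,300),interpolation=2),cv2.resize(s['color'][110:290,240:480],(400,300),interpolation=2)])
cv2.imwrite('pics/z.png',np.vstack([R,Q])[...,::-1])
E
python3 m.py
```

```text
[[167 141 117]
 [ 74  58  55]
 [ 75  59  56]
 [ 67  49  44]
 [151  49  39]]
388 [396.28092784 299.29896907] ((397.7500305175781, 299.75), (39.02710723876953, 13.728128433227539), 78.69007110595703)
442 [424.24660633 233.39819005] ((424.3189697265625, 233.4224090576172), (42.411983489990234, 11.029742240905762), 23.198589324951172)
bar (array([0.47882293, 0.03640763, 0.11431737]), np.float64(0.001330801525241164)) [0.47699447 0.03782883 0.125     ]
357 [261.38655462 297.22408964] ((262.61614990234375, 298.2760314941406), (13.278822898864746, 38.84486770629883), 7.4314093589782715)
516 [327.60465116 322.40116279] ((328.1158142089844, 322.9461975097656), (45.47871398925781, 12.19766616821289), 46.63658142089844)
blue (array([0.47671863, 0.26982478, 0.11563621]), np.float64(0.0025412332020783514))
(array([0.66566674, 0.18752785, 0.14772173]), np.float64(0.0029578955958258044))
(array([ 0.70465554, -0.08518406,  0.14332186]), np.float64(0.0008537985002386496))
```

View pics/z.png

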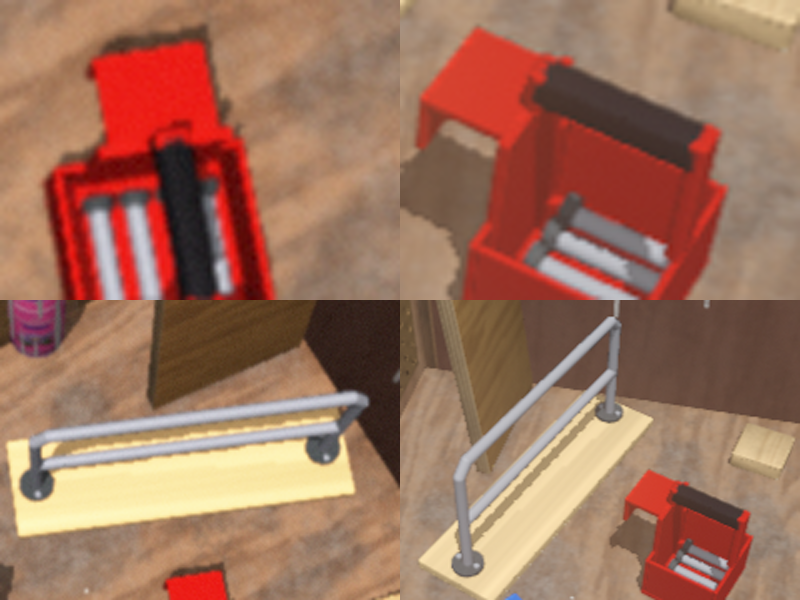

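The crops show the rail in the top view passing about (340,183) and (440,172), with flanges at about (308,212) and (452,194). The red hook plate spans about (373–406, 256–281).

```bash
cat > m2.py <<'E'
from h import *
t=np.load('top0.npz');s=np.load('side0.npz')
def line(f,cols,a,b,w):  # low-sat pixels near the line a-b, column centroids
    hsv=cv2.cvtColor(f['color'],cv2.COLOR_RGB2HSV); P=[]
    for c in cols:
        y=a[1]+(b[1]-a[1])*(c-a[0])/(b[0]-a[0]); r=np.arange(int(y)-w,int(y)+w+1)
        m=(hsv[r,c,1]<60)&(hsv[r,c,2]>70)
        if m.sum()>2:P.append((c,r[m].mean()))
    P=np.float32(P); v=cv2.fitLine(P,cv2.DIST_HUBER,0,.01,.01).ravel(); print(len(P),v); return v
v=line(t,range(325,455,3),(340,183.5),(440,172),6)
w=line(s,range(285,360,2),(278,212),(367,126),8)
def pt(v,c): return c,v[3]+v[1]/v[0]*(c-v[2])
A,B=[plane(t,pt(v,c),.160) for c in(309,470)]; print('top',A,B)
C,D=[plane(s,pt(w,c),.160) for c in(280,366)]; print('side',C,D)
print('flanges',plane(t,(308.5,212),.02),plane(t,(451.5,194),.02),plane(s,(281,268),.02),plane(s,(365.5,177),.02))
for X,Y in((A,B),(C,D)): print('yaw',np.arctan2(-(X-Y)[0],(X-Y)[1]),(X+Y)/2,np.linalg.norm(X-Y))
# red caddy yaw, bar ends
for f,e in((t,((393.5,280),(400.5,319))),(s,((406.5,226),(445,241)))):
    P=[plane(f,p,.127) for p in e]; d=P[0]-P[1]; print('bar',P,np.arctan2(d[1],d[0]))
hs=cv2.cvtColor(t['color'],cv2.COLOR_RGB2HSV)[245:335,350:430]
m=((hs[...,1]>200)&((hs[...,0]<6)|(hs[...,0]>174))&(hs[...,2]>200)).astype(np.uint8); m[35:]=0
n,l,st,ce=cv2.connectedComponentsWithStats(m); i=1+np.argmax(st[1:,4]); ys,xs=np.where(l==i)
r=cv2.boxPoints(cv2.minAreaRect(np.c_[xs+350,ys+245].astype(np.float32))); print('hook',[plane(t,p,.105)[:2].round(4) for p in r])
E
python3 m2.py
```

```text
44 [ 9.9243855e-01 -1.2274237e-01  3.8439999e+02  1.7860001e+02]
38 [  0.7176911   -0.69636154 318.         169.25      ]
top [0.66104364 0.19154743 0.16      ] [ 0.70431255 -0.08704491  0.16      ]
side [0.66196619 0.18357948 0.16      ] [ 0.70367787 -0.0773556   0.16      ]
flanges [0.65821092 0.1935916  0.02      ] [ 0.70285746 -0.09180345  0.02      ] [0.65702417 0.19840875 0.02      ] [ 0.70271551 -0.08683408  0.02      ]
yaw 0.15408159054461182 [0.6826781  0.05225126 0.16      ] 0.2819324261510967
yaw 0.15851352726015108 [0.68282203 0.05311194 0.16      ] 0.2642479500727113
bar [array([0.50977329, 0.04254514, 0.127     ]), array([0.44370548, 0.03140959, 0.127     ])] 0.16697796021855194
bar [array([0.50455992, 0.0536996 , 0.127     ]), array([0.44021592, 0.03802264, 0.127     ])] 0.23898665189848295
hook [array([0.5489, 0.0753]), array([0.5591, 0.021 ]), array([0.5156, 0.0148]), array([0.5057, 0.0686])]
```

Rail middle is about (0.683, 0.053) with yaw 0.156. The red bar centre is about (0.4775, 0.037) with yaw about 0.18. I'll move over the bar first.

```bash
python3 -m jog '[[1,[40,43,0],-0.1],[1,[80,86,0],-0.2],[1,[120,129,0],-0.3],[1,[160,172,0],-0.4],[1,[200,215,0],-0.5],[1,[240,257,0],-0.58],[1,[280,300,0],-0.58],[1,[320,343,0],-0.58],[1,[360,386,0],-0.58],[1,[400,428,0],-0.58],[1,[425,454,0],-0.58],[1,[425,454,0],-0.58],[1,[425,454,0],-0.58]]' 20
python3 - <<'E'
from station import status, optics
import cv2,numpy as np
s=status.get_state(); print(s['t'],s['eef_pos'],s['ee_rot'])
f=optics.grab_frame('wrist'); np.savez('w1.npz',**f); cv2.imwrite('pics/w1.png',f['color'][...,::-1]); print(f['cam_to_world'].round(3).tolist())
E
```

```text
t: 1.72
eef_pos: [0.4773, 0.0381, 0.2403]
ee_rot: [-3.142, 0.0, 0.179]
force: [-0.0, -0.4, -0.8]
width: 0.0876
gripper_force: 0.0
1.725 [0.47728436 0.03807546 0.24032117] [-3.14152136e+00  4.98539665e-04  1.79389154e-01]
[[0.178, -0.954, -0.24, 0.543], [-0.984, -0.173, -0.043, 0.049], [-0.0, 0.244, -0.97, 0.384], [0.0, 0.0, 0.0, 1.0]]
```

View pics/w1.png

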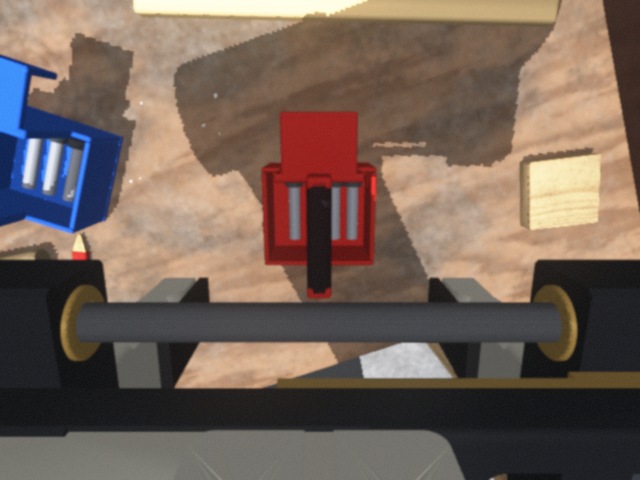

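The wrist view shows the caddy square to the gripper. The bar is centred at column 319, rows 178–292, and the hook spans columns 281–357. I'll check the centre, then grasp.

```bash
python3 - <<'E'
from h import *
w=np.load('w1.npz')
for p in((319,178),(319,296),(281,114),(357,114)): print(p,plane(w,p,.127 if p[0]==319 else .105))
E
python3 -m jog '[[1,[0,0,30],0],[1,[0,0,60],0],[1,[0,0,90],0],[1,[0,0,115],0],[1,[0,0,127],0],[1,[0,0,127],0],[1,[0,0,127],0]]' 20
python3 -m jog '[[-1,[0,0,0],0],[-1,[0,0,0],0],[-1,[0,0,0],0],[-1,[0,0,0],0],[-1,[0,0,0],0],[-1,[0,0,0],0]]' 20
```

```text
(319, 178) [0.5164828  0.04417193 0.127     ]
(319, 296) [0.44113536 0.03047559 0.127     ]
(281, 114) [0.54979992 0.07477487 0.105     ]
(357, 114) [0.55843142 0.0271904  0.105     ]
t: 2.65
eef_pos: [0.4782, 0.0387, 0.1145]
ee_rot: [-3.141, -0.001, 0.181]
force: [-0.5, 0.0, -0.2]
width: 0.0878
gripper_force: 0.0
t: 3.4
eef_pos: [0.4775, 0.0381, 0.1135]
ee_rot: [3.142, 0.0, 0.18]
force: [0.1, 0.6, 0.8]
width: 0.0331
gripper_force: 0.0
```

```bash
python3 -m jog '[[-1,[0,0,0],0],[-1,[0,0,0],0],[-1,[0,0,0],0],[-1,[0,0,0],0],[-1,[0,0,0],0]]' 25
python3 -m jog '[[-1,[0,0,-15],0],[-1,[0,0,-35],0],[-1,[0,0,-60],0],[-1,[0,0,-85],0],[-1,[0,0,-110],0],[-1,[0,0,-125],-0.0],[-1,[0,0,-130],0],[-1,[0,0,-130],0],[-1,[0,0,-130],0]]'
python3 - <<'E'
from station import status, optics
import cv2,numpy as np
for n in('top','side','wrist'):
    f=optics.grab_frame(n); np.savez(n+'2.npz',**f); 
    if n!='top': cv2.imwrite(f'pics/{n}2.png',f['color'][...,::-1])
E
```

```text
t: 4.03
eef_pos: [0.4775, 0.0381, 0.1135]
ee_rot: [3.142, 0.0, 0.18]
force: [0.5, -0.6, -0.7]
width: 0.0156
gripper_force: 25.0
t: 5.15
eef_pos: [0.477, 0.038, 0.2425]
ee_rot: [3.141, 0.002, 0.18]
force: [-0.2, -0.0, -4.1]
width: 0.016
gripper_force: 25.0
```

View pics/side2.png

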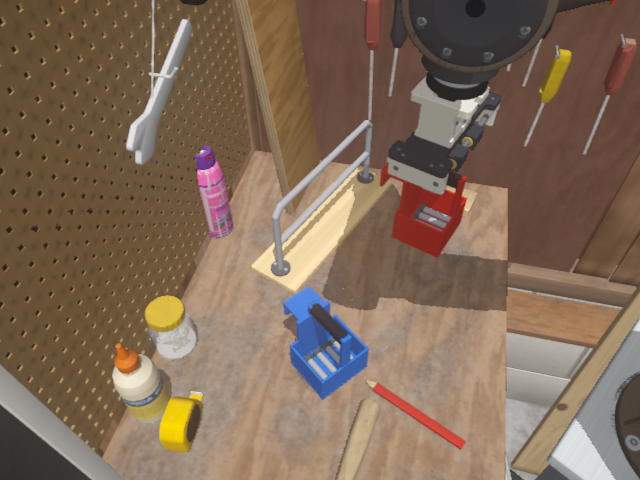

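View pics/wrist2.png

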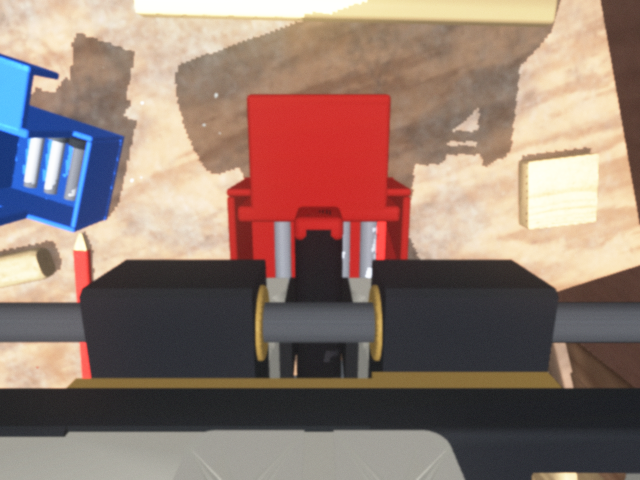

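The caddy is held level at 16 mm finger opening. In the wrist view the hook plate is at columns 248–390, rows 95–207. The blue caddy hasn't moved. Now I'll bring the hook over the rail.

```bash
python3 -m jog '[[-1,[15,2,0],0],[-1,[40,6,0],0.024],[-1,[65,10,0],0.024],[-1,[90,13,0],0.024],[-1,[115,17,0],0.024],[-1,[135,20,0],0.024],[-1,[145,21,0],0.024],[-1,[145,21,0],0.024],[-1,[145,21,0],0.024],[-1,[145,21,0],0.024]]'
python3 - <<'E'
from station import status, optics
import cv2,numpy as np
I=[]
for n in('top','side','wrist'):
    f=optics.grab_frame(n); np.savez(n+'3.npz',**f); I.append(f['color'])
t,s,w=I
cv2.imwrite('pics/p3.png',np.hstack([cv2.resize(s[70:280,230:440],(500,500)),cv2.resize(w[:400,190:450],(300,500))])[...,::-1])
E
```

```text
t: 6.55
eef_pos: [0.6235, 0.0435, 0.2439]
ee_rot: [-3.141, -0.0, 0.156]
force: [-0.4, 0.7, -3.9]
width: 0.0156
gripper_force: 25.0
```

View pics/p3.png

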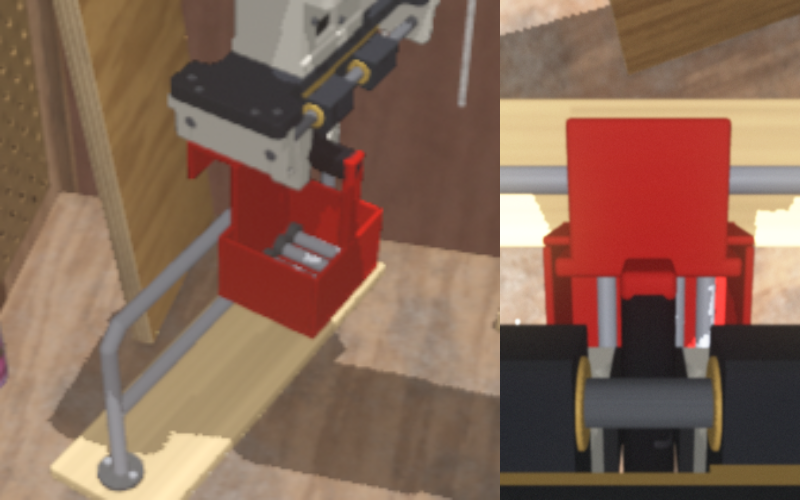

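The rail runs straight across the wrist view at about row 144, parallel to the hook. The lip's edge is at about row 95 and the plate at about row 212. I'll check the rail position under the hook numerically.

```bash
python3 - <<'E'
from h import *
w=np.load('wrist3.npz'); hsv=cv2.cvtColor(w['color'],cv2.COLOR_RGB2HSV)
for c in(195,200,205,435,440,445):
    r=np.arange(125,165); m=(hsv[r,c,1]<60)&(hsv[r,c,2]>60); p=plane(w,(c,r[m].mean()),.16); d=p-[.6235,.0435,0]
    print(c,r[m].min(),r[m].max(),d[0]*np.cos(.156)+d[1]*np.sin(.156))
for z in(.229,.235): d=plane(w,(320,95.5),z)-[.6235,.0435,0]; print('lip outer',z,d[0]*np.cos(.156)+d[1]*np.sin(.156))
E
```

```text
195 133 164 0.058519803308576576
200 133 164 0.058521226084872445
205 133 164 0.058522648854093695
435 133 154 0.06106213411093227
440 133 154 0.06106354657199633
445 133 164 0.05907393694497125
lip outer 0.229 0.07937059535129455
lip outer 0.235 0.0788720547787354
```

```bash
python3 -m jog '[[-1,[0,0,15],0],[-1,[0,0,32],0],[-1,[0,0,45],0],[-1,[0,0,54],0],[-1,[0,0,59],0],[-1,[0,0,59],0],[-1,[0,0,59],0]]'
python3 -m jog '[[-1,[0,0,1],0],[-1,[0,0,2],0],[-1,[0,0,3],0],[-1,[0,0,3],0],[-1,[0,0,3],0]]'
```

```text
t: 7.58
eef_pos: [0.6242, 0.0435, 0.1851]
ee_rot: [-3.142, -0.001, 0.156]
force: [0.6, 0.3, -3.8]
width: 0.0158
gripper_force: 25.0
t: 8.2
eef_pos: [0.6239, 0.0434, 0.1816]
ee_rot: [3.142, -0.0, 0.156]
force: [-0.4, 0.5, -4.7]
width: 0.016
gripper_force: 25.0
```

```bash
python3 -m jog '[[-1,[0,0,1],0],[-1,[0,0,2],0],[-1,[0,0,2],0],[-1,[0,0,2],0]]'
python3 -m jog '[[-1,[0,0,1],0],[-1,[0,0,2],0],[-1,[0,0,2],0],[-1,[0,0,2],0]]' 10
```

```text
t: 8.7
eef_pos: [0.6239, 0.0434, 0.1796]
ee_rot: [3.142, -0.0, 0.156]
force: [-0.7, -0.2, -3.7]
width: 0.0158
gripper_force: 25.0
t: 9.2
eef_pos: [0.6239, 0.0434, 0.1776]
ee_rot: [3.142, 0.0, 0.156]
force: [-3.0, 0.1, -1.0]
width: 0.0158
gripper_force: 10.0
```

Contact is made: the tool's load has dropped from about 4 N to 1 N. With a loose grip I'll ease the bar down and back along its swing arc.

```bash
python3 -m jog '[[-1,[0,0,0],0],[-1,[-1,0,2],0],[-1,[-2,0,4],0],[-1,[-4,0,6],0],[-1,[-5,0,8],0],[-1,[-6,0,9],0],[-1,[-6,0,9],0],[-1,[-6,0,9],0]]' 6
python3 - <<'E'
from station import status, optics
import cv2,numpy as np
s=optics.grab_frame('side')['color'];w=optics.grab_frame('wrist')['color']
cv2.imwrite('pics/p4.png',np.hstack([cv2.resize(s[90:300,230:440],(500,500)),cv2.resize(w[:400,190:450],(300,500))])[...,::-1])
E
```

```text
t: 10.2
eef_pos: [0.6178, 0.0425, 0.1685]
ee_rot: [-3.142, 0.0, 0.156]
force: [-0.3, 0.9, -2.5]
width: 0.0159
gripper_force: 6.0
```

View pics/p4.png

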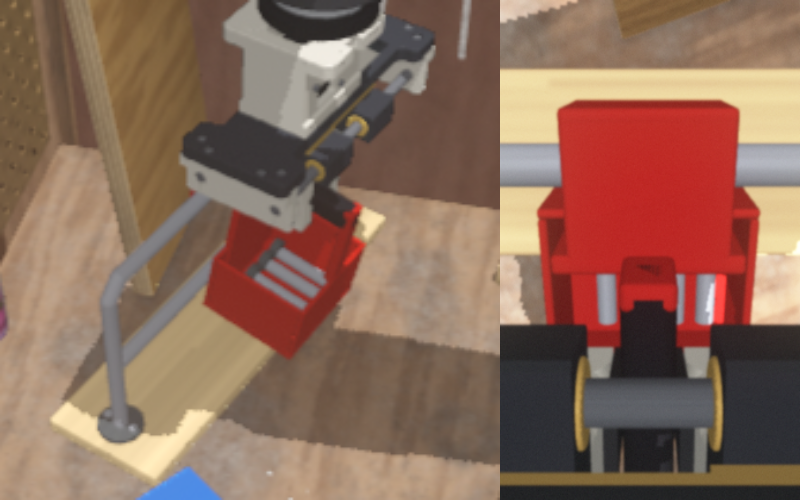

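The caddy is tilting about the rail as intended: the lip's face now shows at the top of the hook, and the bin is swinging toward the lower tube. I'll continue.

```bash
python3 -m jog '[[-1,[-1,0,2],0],[-1,[-3,0,4],0],[-1,[-4,0,5],0],[-1,[-4,0,5],0],[-1,[-4,0,5],0]]' 5
python3 -m jog '[[-1,[-1,0,2],0],[-1,[-2,0,4],0],[-1,[-3,0,5],0],[-1,[-3,0,5],0],[-1,[-3,0,5],0]]' 4
python3 - <<'E'
from station import status, optics
import cv2,numpy as np
s=optics.grab_frame('side')['color'];w=optics.grab_frame('wrist')['color']
cv2.imwrite('pics/p5.png',np.hstack([cv2.resize(s[90:300,230:440],(500,500)),cv2.resize(w[:400,190:450],(300,500))])[...,::-1])
E
```

```text
t: 10.92
eef_pos: [0.6138, 0.0418, 0.1634]
ee_rot: [3.142, 0.001, 0.156]
force: [0.7, -0.3, -1.3]
width: 0.016
gripper_force: 5.0
t: 11.55
eef_pos: [0.6118, 0.0415, 0.1595]
ee_rot: [3.141, -0.002, 0.157]
force: [0.2, 0.2, 5.3]
width: 0.0161
gripper_force: 4.0
```

View pics/p5.png

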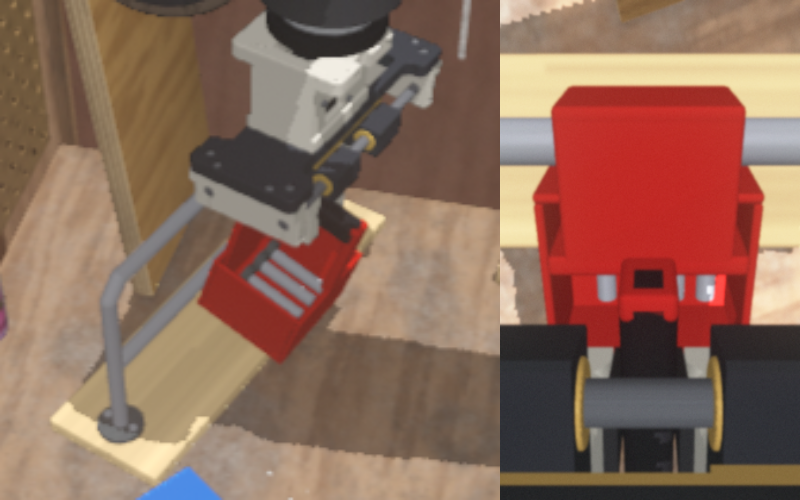

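The tool force is now +5 N upward, so the caddy is leaning on the lower tube. I'll relieve that by 1 mm, open the fingers and retreat straight up.

```bash
python3 -m jog '[[-1,[0,0,-1],0],[-0.6,[0,0,-1],0],[-0.3,[0,0,-1],0],[0,[0,0,-1],0],[0.3,[0,0,-1],0],[0.6,[0,0,-1],0],[0.6,[0,0,-1],0],[0.6,[0,0,-1],0]]' 3
python3 -m jog '[[0.6,[0,0,-10],0],[0.6,[0,0,-25],0],[0.6,[0,0,-45],0],[0.6,[0,0,-70],0],[0.6,[-30,0,-100],0],[0.6,[-70,0,-120],0],[0.6,[-110,0,-120],0],[0.6,[-150,0,-120],0],[0.6,[-150,0,-120],0],[0.6,[-150,0,-120],0],[0.6,[-150,0,-120],0],[0.6,[-150,0,-120],0]]'
python3 - <<'E'
from station import status, optics
import cv2,numpy as np
s=optics.grab_frame('side')['color'];t=optics.grab_frame('top')['color']
cv2.imwrite('pics/p6.png',np.hstack([cv2.resize(s[90:390,230:460],(390,500)),cv2.resize(t[130:340,230:480],(410,345))[:345] if 0 else cv2.resize(t[130:430,230:480],(410,500))])[...,::-1])
E
```

```text
t: 12.65
eef_pos: [0.6111, 0.0414, 0.1596]
ee_rot: [-3.142, -0.0, 0.156]
force: [0.6, -1.1, 1.3]
width: 0.0686
gripper_force: 0.0
t: 14.15
eef_pos: [0.4634, 0.0182, 0.2793]
ee_rot: [3.141, 0.001, 0.156]
force: [-0.8, 0.1, -0.3]
width: 0.0701
gripper_force: 0.0
```

View pics/p6.png

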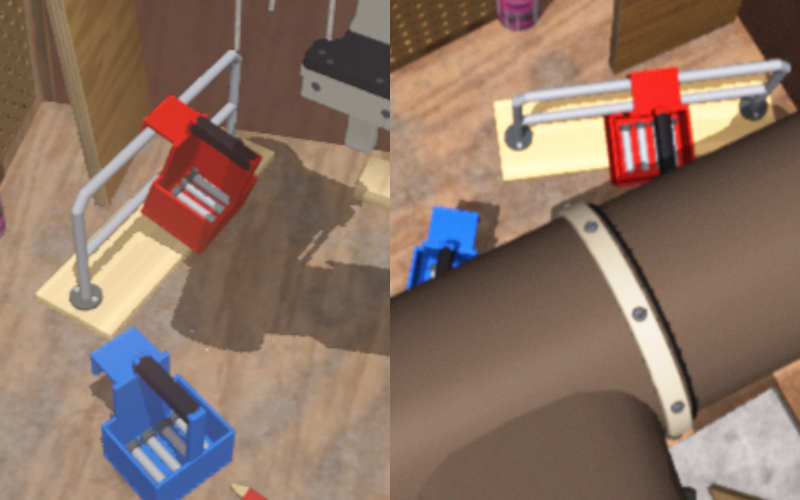

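The red caddy hangs on the rail by itself between the posts. The gripper is well clear, and the blue caddy is where it stood.

```bash
python3 -c "
from station import order
print(order.job_done())"
```

```text
the job is handed in; nothing more can be done
None
```

The red caddy hangs by its hook on the near side of the top rail between the posts, set down gently and then released; the blue caddy stayed where it was, and I handed the job in at about 14 s (no verdict was returned).

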